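# Slide the mould cover plate out over the shelf edge

## Robot

A 7-joint arm with a two-finger parallel gripper is mounted at the origin on the work surface. World frame = base frame: x ahead of the robot, y to its left, z up, the work surface at z = 0. Lengths are in m, angles in rad, forces in N, time in s.
With the tool pointing down it reaches from about 0.425 to 0.95 m from the base axis. Payload 4.7 kg.
Tool frame: the origin (TCP) lies at the centre of the arm's flange, where the gripper is bolted on; the fingertips stand 182 mm ahead of it and the grasp point (between the pads) lies 164 mm ahead of it; z points along the fingers, y is the direction in which the jaws open and shut (so a half turn about z gives the same grasp; the last joint's range is limited). The gripper opens to 87 mm and grips with 3 to 60 N. Pads are 19 mm wide; open, the fingers measure 117 mm over their backs; the gripper's body (75 mm by 190 mm) begins 51 mm behind the grasp point.
Start: joints at [-1.287, 0.469, -0.049, 1.532, 0.024, 1.141, -0.082], TCP at [0.208, 0.642, 0.405] pointing down, gripper open.
Joint ranges: [-2.59, 2.59], [-0.33, 1.99], [-1.39, 1.29], [0.1, 2.45], [-1.04, 4.18], [0.21, 1.99], [-2.66, 2.66]. Speed limits (rad/s): [2.57, 2.57, 3.14, 3.14, 3.14, 3.14, 3.14].

## Interface

Orientations are given as [roll, pitch, yaw] about the fixed x, y, z axes, in that order (R = Rz(yaw) Ry(pitch) Rx(roll)).
In Python, from rig import * gives the robot as it stands.
- The arm moves only by the shell command python3 -m crank 'ROWS' [FORCE]. ROWS is JSON, a list of rows, each a list of 7 numbers: the opening in per cent of the stroke, from 0 (shut) to 100 (fully open), then the shift along the tool's x, y, z in m, then the turn, a rotation vector about the tool's x, y, z in rad. In form: [[fingers, x, y, z, rx, ry, rz], ...]. A call has 1 to 10 rows; each row is the pose to reach, as a shift and turn from the pose commanded when the call began, along the tool's axes at that moment; what a row does not reach only later rows make up. A row lasts 1/8 s, in which the tool goes at most 62.5 mm and 10.7 degrees, less where a joint would pass 70% of its speed; a pose out of reach is approached as far as the arm can. A call with a gripper value outside its range is refused whole. The fingers move at their own pace and stop on an object; FORCE is the grip in N (left out, the last holds). Time passes only in rows, so rows that repeat a pose let the fingers close. It gives the time, the measured TCP pose, the force and the opening at its end, in the units of the state.
- get_obs(): the state, without advancing time (a new reading comes with each control period).
- grab_frame(name): name is "scene" or "top" or "wrist"; returns the picture (420x560x3 uint8, blue, green, red); there is no depth.
- camera_info(name): a dict with "intrinsics" (3x3 intrinsics, pixels), "view" (4x4, takes a point from world to camera coordinates); the wrist camera has in their place "tool_from_camera" (4x4, takes a point from camera to tool coordinates, whose origin is the TCP and whose axes are the flange's). Camera axes: x right, y up, looking along -z (the intrinsics and any distortion apply to the point x, -y, -z); pixel columns grow to the right and rows downward; lengths in m; the calibration is good to about 2 mm. A picture is of the moment at which its call begins: read the wrist's pose just before it. camera_info takes no time and is no camera call.
- hand_in(): hands the job in, once; it reports no verdict.
Trained networks look in the newest picture that a camera, given by its name, has taken for a name from the list of things; names that differ only in an ending like _2 or _b are one class to them, and where a whole thing is asked for, a point or a joint stands for the part that bears it (a point fixed in the world has none). Each returns a list of dicts, best first, with "score" (0 to 1); they miss things now and then, are a little off and sometimes report something else, mostly with a low value. They report only what shows in the picture. A call takes as long as a camera call. They do not tell look-alikes from the thing itself.
- boxes_of(camera, target): "box" ([centre column, centre row, width, height] in pixels, round what is visible of it).
- tip_of(camera, target): "point" ([column, row] in pixels: a listed point, or the origin of a listed thing).
The state is a dict: "clock": time; "joint_pos": joint angles; "joint_velocities": joint speeds; "tau": joint torques, N m; "tcp_pos": TCP position; "tcp_rot": TCP orientation; "force": force on the tool from outside, world axes, zero at the start; "ft_torque": the same for the moment, N m; "grip_width": finger opening in m.
Only numpy, scipy, OpenCV 4.12 (cv2) and the standard library are available. Lean on these libraries where they do the work, as an engineer would, in place of code of your own. Each camera call takes 0.05 s, during which the arm holds its last target.

## Task

Push the brass-coloured cover plate along the low white shelf towards the shelf's open edge, until just its red end sticks out past the edge, square to it, so that the next person can get fingers under it: the line where red meets brass should lie over the edge, give or take 1 cm. Only slide the plate flat on the shelf, never lift or tip it; leave the tin, the red weight and the mould where they stand, and finish with the hand clear.

Things in the scene. Friction and masses are not known exactly. Their poses are not given: they have to be found in the camera images.
- shelf: Fixed low shelf: white steel board on light blue posts, 340 mm (x) by 400 mm (y), its flat top 60 mm above its origin, which is the centre of its underside on the bench. Its open edge, with nothing standing on it, is the -y end (y = -200 mm); the +y end (y = +200 mm) is closed by a light blue end plate 4 mm thick that rises 35 mm above the top. The open edge is on the robot's right, the closed end on its left. It stands turned by up to about 0.35 rad from the world axes.
- shelf_edge (a point): Middle of the shelf's open edge, on its top surface; axes as the shelf's: -y points straight out over the edge, x runs along the edge.
- plate: Loose flat rectangular plate, 100 mm wide (x), 130 mm long (y), 8 mm thick, about 0.2 to 0.4 kg, lying flat on the shelf. Origin at the centre of its underside, z up. The 40 mm at its -y end are painted red, the rest is brass-coloured; the red end faces the open edge, at first skewed by up to 0.3 rad.
- plate_border (a point): Middle of the line across the plate's upper face where red meets brass: 25 mm from the plate's centre towards its red end, 40 mm from the red end's front; axes as the plate's.
- tin: Loose round aluminium sample tin with lid, 55 mm across, 40 mm high, standing on the shelf beside the plate's way. Origin at the centre of its underside. To be left alone.
- weight: Loose red slotted weight, C-shaped from above, about 56 mm across, 28 mm high, lying on the shelf beside the plate's way, on the other side from the tin. Origin at the centre of its underside. To be left alone.
- mould: Loose brass-coloured cylindrical mould on a round base 76 mm across, 78 mm high, standing on the shelf near the closed end, at the shelf's -x side. Origin at the centre of its underside. To be left alone.
Mind the look-alikes: they are no part of the job. What is meant by the plate is not green or purple, and is the smaller of those in its own colour.

How it is judged:
At the end, for the whole second after the job is handed in: Plate flat and still on the shelf, its red-brass line within 10 mm of the open edge and within 120 mm of the edge's middle, its long side within 10 degrees (0.175 rad) of square to the edge; tin, weight and mould within 15 mm of where they stood (y of plate_border in the frame of shelf between -0.21 and -0.19 m and x of plate_border in the frame of shelf between -0.12 and 0.12 m and angle between the y axis of plate and the y axis of shelf, either way round below 0.175 rad and angle between plate's own z axis and vertical below 0.05 rad and z of plate in the frame of shelf between 0.056 and 0.064 m and linear speed of plate below 0.01 m/s and distance of each of tin, weight, mould from where it was at the start of the episode below 0.015 m); the robot touches nothing.
It fails at once if the plate is lifted more than 12 mm off the shelf, or falls off it (z of plate in the frame of shelf above 0.072 m or z of plate in the frame of shelf below 0.04 m).
It fails at once if the plate is tipped more than 0.2 rad (angle between plate's own z axis and vertical above 0.2 rad).
It fails at once if the tin, the weight or the mould is shifted more than 15 mm or tipped over (distance of any of tin, weight, mould from where it was at the start of the episode above 0.015 m or angle between any of tin, weight, mould's own z axis and vertical above 0.3 rad).
It also fails if it takes over 48 s, if anything falls off the work surface, if the arm or the gripper's body presses on something with over 40 N, if the wrist force passes 120 N, or if a joint passes its speed limit or range.

## Working session

There is one attempt and no reset: what is moved stays moved. The work goes in short steps, Python scripts to look and compute and a shell command to move; the robot and the scene stay as the last step left them, time stands still between calls to the robot, and variables do not carry over. Pictures are saved under pics/ and viewed, and the job is handed in when it is done.

```bash
mkdir -p pics; ls
python3 - <<'E'
from rig import *
import cv2,numpy as np
o=get_obs();print({k:np.round(v,3).tolist() for k,v in o.items()})
for c in ("scene","top","wrist"):
    cv2.imwrite(f"pics/{c}0.png",grab_frame(c))
    i=camera_info(c);print(c,{k:np.round(v,4).tolist() for k,v in i.items() if not isinstance(v,str)})
for c in ("scene","top"):
    for t in ("plate","plate_border","shelf_edge","tin","weight","mould","shelf"):
        print(c,t,[(np.round(d["point"],1).tolist(),round(d["score"],2)) for d in tip_of(c,t)][:4])
E
```

```text
pics
{'clock': 0.0, 'joint_pos': [-1.287, 0.469, -0.049, 1.534, 0.024, 1.141, -0.082], 'joint_velocities': [0.001, 0.0, 0.0, -0.002, 0.0, 0.002, -0.0], 'tau': [0.0, -50.796, -0.08, -23.616, -0.061, 0.038, 0.0], 'tcp_pos': [0.208, 0.642, 0.404], 'tcp_rot': [-3.14, 0.0, 2.829], 'force': [-0.496, -0.448, -1.121], 'ft_torque': [-0.006, -0.007, -0.002], 'grip_width': 0.087}
scene {'intrinsics': [[431.062, 0.0, 280.8295], [0.0, 431.062, 207.409], [0.0, 0.0, 1.0]], 'view': [[0.784, 0.6206, -0.0109, -0.4572], [-0.3398, 0.4439, 0.8291, 0.1512], [0.5194, -0.6464, 0.5589, -1.435], [0.0, 0.0, 0.0, 1.0]]}
top {'intrinsics': [[403.7225, 0.0, 281.9787], [0.0, 403.7225, 204.5058], [0.0, 0.0, 1.0]], 'view': [[0.0264, -0.9996, 0.0112, -0.0558], [0.9827, 0.028, 0.1833, -0.6068], [-0.1836, 0.0062, 0.983, -0.9647], [0.0, 0.0, 0.0, 1.0]]}
wrist {'intrinsics': [[299.4473, 0.0, 285.1291], [0.0, 299.4473, 211.7355], [0.0, 0.0, 1.0]], 'tool_from_camera': [[0.0007, 0.9684, 0.2495, 0.0662], [1.0, -0.0005, -0.0007, -0.0], [-0.0005, 0.2495, -0.9684, 0.0198], [0.0, 0.0, 0.0, 1.0]]}
scene plate [([280.6, 201.6], 0.74), ([372.4, 182.5], 0.7), ([187.7, 341.6], 0.59)]
scene plate_border [([362.3, 178.2], 0.98), ([271.5, 206.6], 0.71), ([138.6, 267.3], 0.63), ([182.0, 352.7], 0.61)]
scene shelf_edge [([217.2, 245.2], 0.84)]
scene tin [([288.8, 250.7], 0.79)]
scene weight [([216.3, 196.3], 0.8)]
scene mould [([271.5, 174.6], 0.72)]
scene shelf [([273.5, 222.8], 0.75)]
top plate [([133.8, 181.5], 0.77), ([415.8, 186.4], 0.77), ([268.4, 216.5], 0.73), ([387.6, 288.1], 0.59)]
top plate_border [([399.4, 280.0], 0.82), ([430.1, 180.1], 0.81), ([140.6, 190.4], 0.58), ([276.5, 214.7], 0.56)]
top shelf_edge [([351.1, 222.4], 0.75)]
top tin [([313.2, 164.2], 0.58)]
top weight [([295.0, 274.4], 0.53)]
top mould [([211.1, 264.5], 0.82), ([295.2, 273.5], 0.73), ([311.6, 165.8], 0.55)]
top shelf [([270.3, 223.6], 0.56)]
```

View pics/top0.png

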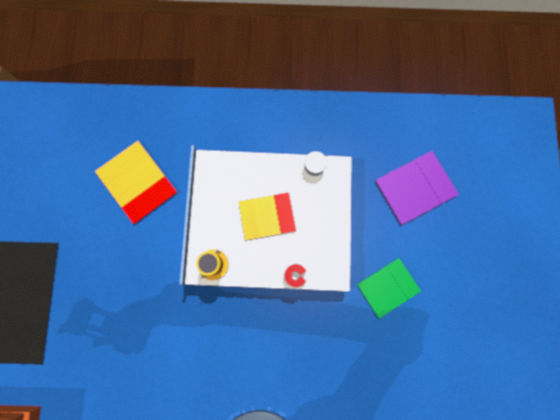

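View pics/scene0.png

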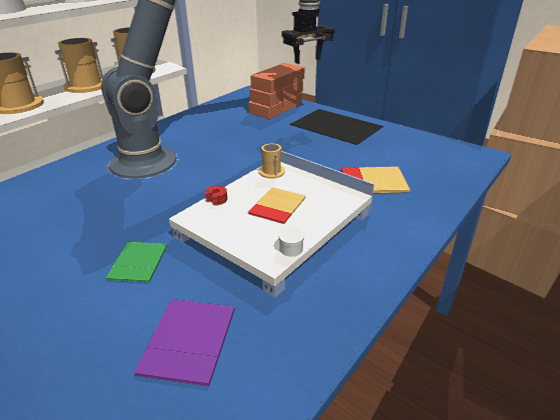

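View pics/wrist0.png

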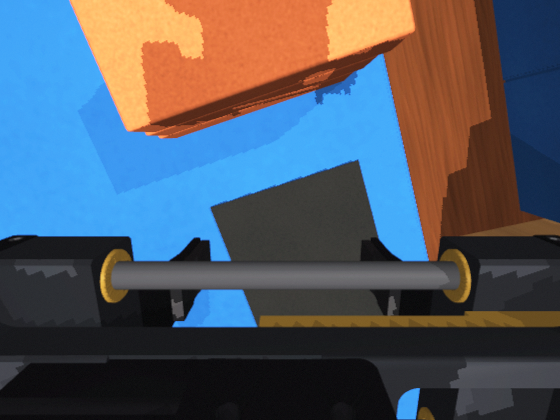

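```bash
cat > h.py <<'E'
import numpy as np,cv2
from rig import *
def ray(c,uv):
    i=camera_info(c);K=np.array(i["intrinsics"]);V=np.array(i["view"])
    d=np.array([(uv[0]-K[0,2])/K[0,0],-(uv[1]-K[1,2])/K[1,1],-1.])
    R=V[:3,:3];return -R.T@V[:3,3],R.T@d
def at(c,uv,z):
    o,d=ray(c,uv);return (o+d*(z-o[2])/d[2])[:2]
def px(c,p):
    i=camera_info(c);K=np.array(i["intrinsics"]);V=np.array(i["view"])
    q=V[:3,:3]@np.array(p)+V[:3,3];return np.array([K[0,2]+K[0,0]*q[0]/-q[2],K[1,2]+K[1,1]*-q[1]/-q[2]])
def lines(c,img,roi,cls):
    pass
E
python3 - <<'E'
from h import *
i=camera_info("top");print(i.keys())
im=cv2.imread("pics/top0.png")
cv2.imwrite("pics/top_z.png",cv2.resize(im[135:305,175:365],None,fx=4,fy=3.5,interpolation=cv2.INTER_NEAREST)) if 0 else cv2.imwrite("pics/top_z.png",cv2.resize(im[140:302,175:370],None,fx=4,fy=4-0.4*0,interpolation=cv2.INTER_CUBIC)[:600,:780])
hsv=cv2.cvtColor(im,cv2.COLOR_BGR2HSV)
sub=np.zeros(im.shape[:2],np.uint8);sub[185:250,230:305]=1
red=((hsv[...,0]<10)|(hsv[...,0]>170))&(hsv[...,1]>120)&(sub>0)
yel=((hsv[...,0]>15)&(hsv[...,0]<40)&(hsv[...,1]>120))&(sub>0)
white=(hsv[...,1]<60)&(hsv[...,2]>150);w=np.zeros(white.shape,bool);w[145:295,186:356]=white[145:295,186:356]
n,l,s,_=cv2.connectedComponentsWithStats((w).astype(np.uint8));k=1+s[1:,4].argmax()
for nm,m,z in (("red",red,.068),("yel",yel,.068),("plate",red|yel,.068)):
    p=np.argwhere(m)[:,::-1].astype(np.float32)
    W=np.array([at("top",q,z) for q in p],np.float32)
    r=cv2.minAreaRect(W);print(nm,len(p),np.round(r[0],4),np.round(r[1],4),r[2],"mean",W.mean(0))
p=np.argwhere(l==k)[:,::-1]
W=np.array([at("top",q,.06) for q in p],np.float32)
r=cv2.minAreaRect(W);print("shelf",r,np.round(cv2.boxPoints(r),3).tolist())
for t in ("tin","weight","mould"):
    for c in("top","scene"):
        grab_frame(c)
        d=[at(c,e["point"],.06).round(3).tolist() for e in tip_of(c,t)];print(t,c,d)
for c in("top","scene"): print("edge",c,at(c,tip_of(c,"shelf_edge")[0]["point"],.06))
E
```

```text
dict_keys(['intrinsics', 'view'])
red 559 [ 0.5859 -0.0453] [0.0972 0.0361] 11.918929100036621 mean [ 0.58544314 -0.04534111]
yel 1369 [0.5725 0.0163] [0.097  0.0879] 12.133160591125488 mean [0.5719952  0.01634997]Traceback (most recent call last):
  File "<stdin>", line 13, in <module>
  File "h.py", line 8, in at
    o,d=ray(c,uv);return (o+d*(z-o[2])/d[2])[:2]
        ~~~^^^^^^
  File "h.py", line 4, in ray
    i=camera_info(c);K=np.array(i["intrinsics"]);V=np.array(i["view"])
ValueError: time passes only in moves, steps and waits
```

View pics/top_z.png

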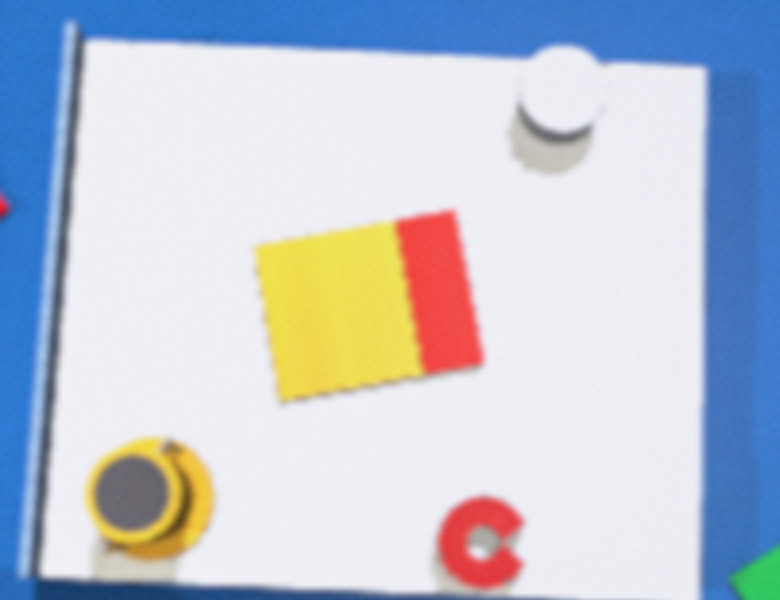

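```bash
cat > h.py <<'E'
import numpy as np,cv2
from rig import *
from functools import lru_cache
@lru_cache(None)
def cam(c):
    i=camera_info(c);return np.array(i["intrinsics"]),np.array(i["view"])
def ray(c,uv):
    K,V=cam(c)
    d=np.array([(uv[0]-K[0,2])/K[0,0],-(uv[1]-K[1,2])/K[1,1],-1.])
    R=V[:3,:3];return -R.T@V[:3,3],R.T@d
def at(c,uv,z):
    o,d=ray(c,uv);return (o+d*(z-o[2])/d[2])[:2]
def px(c,p):
    K,V=cam(c)
    q=V[:3,:3]@np.array(p)+V[:3,3];return np.array([K[0,2]+K[0,0]*q[0]/-q[2],K[1,2]+K[1,1]*-q[1]/-q[2]])
E
python3 - <<'E'
from h import *
print(get_obs()["clock"])
im=cv2.imread("pics/top0.png")
hsv=cv2.cvtColor(im,cv2.COLOR_BGR2HSV)
white=(hsv[...,1]<60)&(hsv[...,2]>150);w=np.zeros(white.shape,bool);w[145:295,191:356]=white[145:295,191:356]
n,l,s,_=cv2.connectedComponentsWithStats((w).astype(np.uint8));k=1+s[1:,4].argmax();m=l==k
# open edge: sub-pixel in each row from white->blue along right; use red channel
rows=range(165,285);R=im[...,2].astype(float)
pts=[]
for r in rows:
    a=R[r,335:362]; hi=a[:6].mean();lo=a[-3:].mean();th=(hi+lo)/2
    j=np.argmax(a<th); pts.append((335+j-1+(a[j-1]-th)/(a[j-1]-a[j]),r))
W=np.array([at("top",p,.06) for p in pts],np.float32)
vx,vy,x0,y0=cv2.fitLine(W,cv2.DIST_HUBER,0,.001,.001).ravel();print("open edge dir",vx,vy,np.degrees(np.arctan2(vy,vx)),x0,y0)
for nm,cols,r0,r1,sg in (("far",range(200,300),140,165,1),("near",range(225,340),280,302,-1)):
    pts=[]
    for c in cols:
        a=R[r0:r1,c]
        if sg<0:a=a[::-1]
        hi=a[-5:].mean();lo=a[:4].mean();th=(hi+lo)/2
        j=np.argmax(a>th);f=j-1+(th-a[j-1])/(a[j]-a[j-1]); pts.append((c,r0+f if sg>0 else r1-1-f))
    V=np.array([at("top",p,.06) for p in pts],np.float32)
    a=cv2.fitLine(V,cv2.DIST_HUBER,0,.001,.001).ravel();print(nm,a,np.degrees(np.arctan2(a[1],a[0])))
for t in ("tin","weight","mould"):
    for c in("top","scene"):
        grab_frame(c)
        print(t,c,[at(c,e["point"],.06).round(3).tolist() for e in tip_of(c,t)])
for c in("top","scene"): print("edge",c,at(c,tip_of(c,"shelf_edge")[0]["point"],.06))
print(get_obs()["clock"])
E
```

```text
0.85
open edge dir 0.9998944 -0.014531754 -0.8326375 0.55498683 -0.21153563
far [0.01569929 0.99987674 0.7441239  0.04832879] 89.10046
near [ 0.01409766  0.99990064  0.40100798 -0.04464052] 89.19223
tin top [[0.711, -0.119]]
tin scene [[0.707, -0.123]]
weight top [[0.435, -0.076]]
weight scene [[0.434, -0.077]]
mould top [[0.459, 0.127]]
mould scene [[0.459, 0.126]]
edge top [ 0.5680668  -0.21563623]
edge scene [ 0.5645871  -0.20999582]
1.55
```

```bash
cat >> h.py <<'E'
from scipy.spatial.transform import Rotation as Ro
def goal(tip,yaw,tilt,pr=True):
    """tip=world pos of fingertip centre; prints row shift/turn from current pose"""
    o=get_obs();p=np.array(o["tcp_pos"]);R0=Ro.from_euler("xyz",o["tcp_rot"])
    R=Ro.from_euler("xyz",[np.pi,0,yaw])*Ro.from_euler("y",tilt)
    t=np.array(tip)-R.apply([0,0,.182])
    s=R0.inv().apply(t-p);w=(R0.inv()*R).as_rotvec()
    print("shift",s.round(4).tolist(),"turn",w.round(4).tolist(),"tcp",t.round(3));return s,w
def tip():
    o=get_obs();R=Ro.from_euler("xyz",o["tcp_rot"]);return np.array(o["tcp_pos"])+R.apply([0,0,.182])
E
python3 - <<'E'
from h import *
xh=np.array([.977,.213]);yh=np.array([-.213,.977])
rm=np.array([.5627,.0612]); t=rm+.015*xh+.023*yh;print(t)
goal([*t,.21],1.784,.2)
E
```

```text
[0.572456 0.086866]
shift [-0.5361, -0.4475, 0.0164] turn [-0.1044, 0.1814, 1.0412] tcp [0.58  0.052 0.388]
```

```bash
python3 -m crank '[[50,-0.045,-0.037,0.001,-0.009,0.015,0.087],[50,-0.089,-0.075,0.003,-0.017,0.03,0.174],[50,-0.134,-0.112,0.004,-0.026,0.045,0.26],[50,-0.179,-0.149,0.005,-0.035,0.06,0.347],[50,-0.223,-0.186,0.007,-0.044,0.076,0.434],[50,-0.268,-0.224,0.008,-0.052,0.091,0.521],[50,-0.313,-0.261,0.01,-0.061,0.106,0.607],[50,-0.357,-0.298,0.011,-0.07,0.121,0.694],[50,-0.402,-0.336,0.012,-0.078,0.136,0.781],[50,-0.447,-0.373,0.014,-0.087,0.151,0.868]]'
python3 - <<'E'
from h import *
xh=np.array([.977,.213]);yh=np.array([-.213,.977])
rm=np.array([.5627,.0612]); t=rm+.015*xh+.023*yh
print(tip());goal([*t,.21],1.784,.2)
E
```

```text
clock: 2.8
tcp_pos: [0.519, 0.1481, 0.3912]
tcp_rot: [3.125, -0.169, 1.957]
force: [1.2, 0.7, -0.1]
grip_width: 0.0438
[0.51017712 0.17758041 0.21182246]
shift [-0.1114, 0.0204, -0.0158] turn [-0.0157, 0.0296, 0.1708] tcp [0.58  0.052 0.388]
```

```bash
python3 -m crank '[[50,-0.05,0.01,-0.007,-0.008,0.015,0.085],[50,-0.1,0.018,-0.014,-0.015,0.028,0.16],[50,-0.111,0.02,-0.016,-0.016,0.03,0.171],[50,-0.111,0.02,-0.016,-0.016,0.03,0.171]]'
python3 - <<'E'
from h import *
xh=np.array([.977,.213]);yh=np.array([-.213,.977])
rm=np.array([.5627,.0612]); t=rm+.015*xh+.023*yh
print(tip());goal([*t,.12],1.784,.2)
for c in ("top","wrist","scene"): cv2.imwrite(f"pics/{c}1.png",grab_frame(c))
E
```

```text
clock: 3.3
tcp_pos: [0.5792, 0.0532, 0.3881]
tcp_rot: [-3.14, -0.2, 1.785]
force: [0.3, 0.5, -0.1]
grip_width: 0.0434
[0.57126108 0.08848058 0.20973195]
shift [-0.0197, 0.0007, 0.0876] turn [-0.0014, 0.0003, 0.0014] tcp [0.58  0.052 0.298]
```

View pics/wrist1.png

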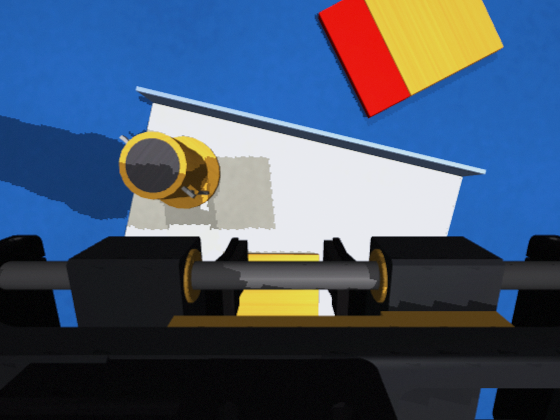

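View pics/scene1.png

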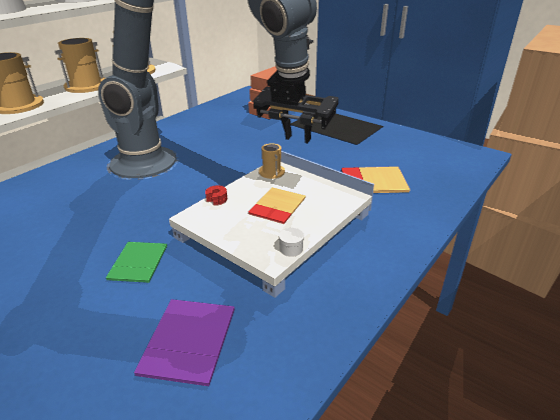

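```bash
python3 -m crank '[[50,-0.01,0.001,0.04,0,0,0],[50,-0.019,0.001,0.085,0,0,0],[50,-0.024,0.001,0.107,0,0,0],[50,-0.024,0.001,0.107,0,0,0]]'
python3 - <<'E'
from h import *
print(tip())
for c in ("top","wrist","scene"): cv2.imwrite(f"pics/{c}2.png",grab_frame(c))
im=cv2.imread("pics/scene2.png")[80:280,150:400];cv2.imwrite("pics/scene2z.png",cv2.resize(im,None,fx=3,fy=3,interpolation=cv2.INTER_CUBIC))
im=cv2.imread("pics/top2.png")[130:310,170:370];cv2.imwrite("pics/top2z.png",cv2.resize(im,None,fx=3,fy=3,interpolation=cv2.INTER_CUBIC))
E
```

```text
clock: 3.95
tcp_pos: [0.5793, 0.0531, 0.277]
tcp_rot: [-3.137, -0.201, 1.788]
force: [-1.5, -0.4, 0.6]
grip_width: 0.0434
[0.57063448 0.0882885  0.09867338]
```

View pics/wrist2.png

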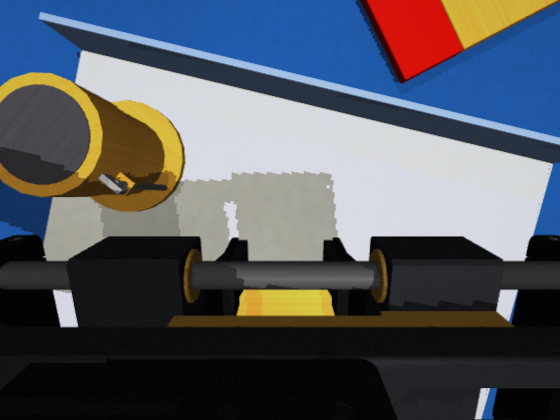

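View pics/scene2z.png

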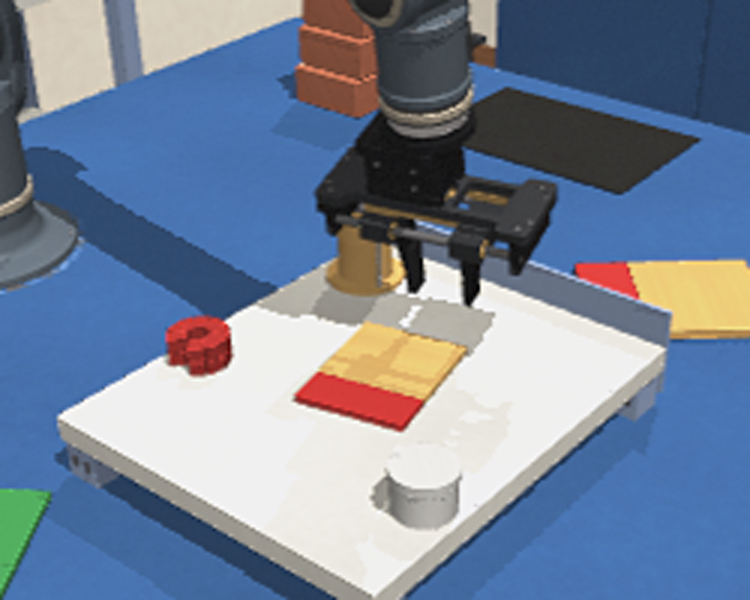

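View pics/top2z.png

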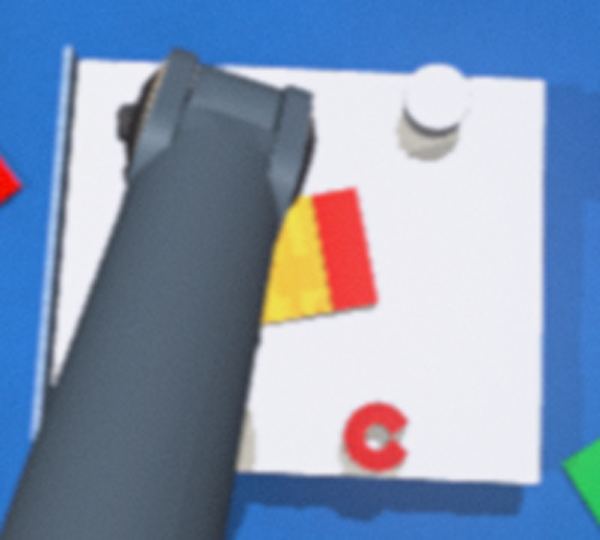

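```bash
python3 -m crank '[[50,-0.004,0,0.018,0,0,0],[50,-0.007,0,0.0322,0,0,0],[50,-0.007,0,0.0322,0,0,0],[50,-0.007,0,0.0322,0,0,0]]'
python3 - <<'E'
from h import *
print(tip(),get_obs()["force"])
for c in ("wrist","scene"): cv2.imwrite(f"pics/{c}3.png",grab_frame(c))
im=cv2.imread("pics/scene3.png")[120:260,200:380];cv2.imwrite("pics/scene3z.png",cv2.resize(im,None,fx=4,fy=4,interpolation=cv2.INTER_CUBIC))
E
```

```text
clock: 4.6
tcp_pos: [0.5806, 0.0508, 0.2455]
tcp_rot: [-3.141, -0.199, 1.786]
force: [-0.8, 0.2, -0.4]
grip_width: 0.0437
[0.57274217 0.08601916 0.06711063] [-0.7661738   0.18040425 -0.41460096]
```

View pics/scene3z.png

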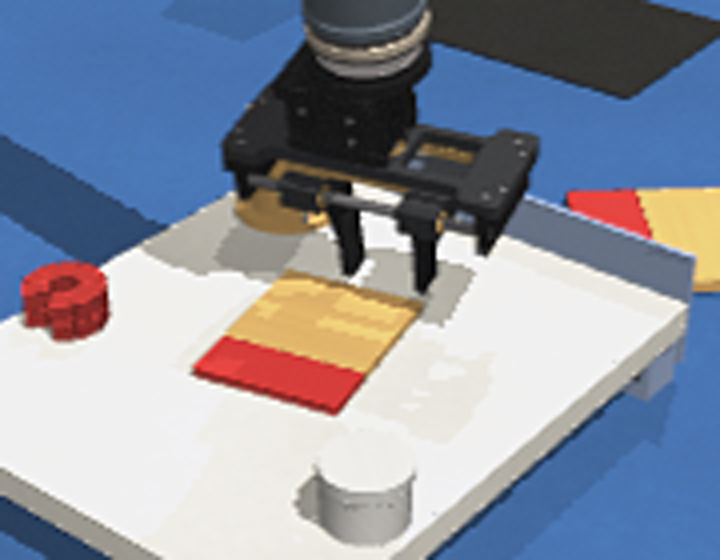

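View pics/wrist3.png

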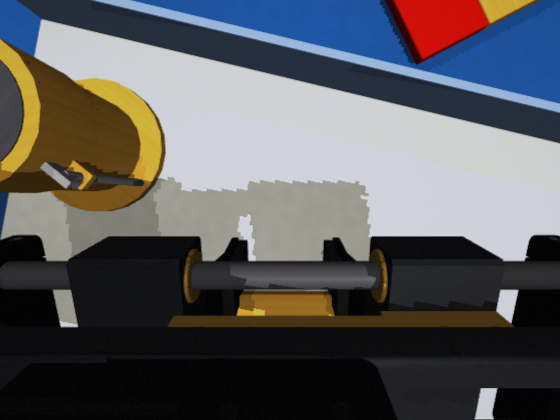

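Run:
```python
from h import *
goal([.5727,.086,.0636],1.784,.2)
goal([.576,.066,.0636],1.784,.2)
goal([.577,.03,.0636],1.70,.2)
goal([.577,-.015,.0636],1.60,.2)
goal([.577,-.075,.0636],1.556,.2)
```

```text
shift [-0.0009, -0.0004, 0.0039] turn [-0.0006, 0.0005, 0.0022] tcp [0.58  0.051 0.242]
shift [-0.0208, -0.0015, -0.0001] turn [-0.0006, 0.0005, 0.0022] tcp [0.584 0.031 0.242]
shift [-0.0553, -0.0112, -0.0071] turn [-0.0172, 0.0005, 0.0845] tcp [ 0.582 -0.006  0.242]
shift [-0.0979, -0.0244, -0.0157] turn [-0.0371, 0.0005, 0.1825] tcp [ 0.578 -0.051  0.242]
shift [-0.1551, -0.0388, -0.0273] turn [-0.0458, 0.0005, 0.2257] tcp [ 0.576 -0.111  0.242]
```

```bash
python3 -m crank '[[50,-0.001,0,0.0035,0,0,0],[50,-0.001,0,0.0035,0,0,0],[50,-0.011,-0.001,0.0018,0,0,0],[50,-0.021,-0.001,0,0,0,0.002],[50,-0.033,-0.005,-0.0025,-0.006,0,0.03],[50,-0.044,-0.008,-0.0045,-0.012,0,0.058],[50,-0.055,-0.011,-0.0067,-0.017,0,0.085],[50,-0.055,-0.011,-0.0067,-0.017,0,0.085]]'
python3 - <<'E'
from h import *
print(tip(),get_obs()["force"],get_obs()["tcp_rot"])
for c in ("top","scene"): cv2.imwrite(f"pics/{c}4.png",grab_frame(c))
im=cv2.imread("pics/scene4.png")[120:260,190:370];cv2.imwrite("pics/scene4z.png",cv2.resize(im,None,fx=4,fy=4,interpolation=cv2.INTER_CUBIC))
im=cv2.imread("pics/top4.png")[130:310,170:370];cv2.imwrite("pics/top4z.png",cv2.resize(im,None,fx=3,fy=3,interpolation=cv2.INTER_CUBIC))
E
```

```text
clock: 5.7
tcp_pos: [0.5814, -0.0072, 0.2414]
tcp_rot: [-3.141, -0.198, 1.697]
force: [0.6, -0.0, 0.2]
grip_width: 0.0439
[0.57676118 0.02829079 0.06293246] [ 0.636115   -0.00193018  0.15186329] [-3.14057738 -0.19786744  1.69694103]
```

View pics/scene4z.png

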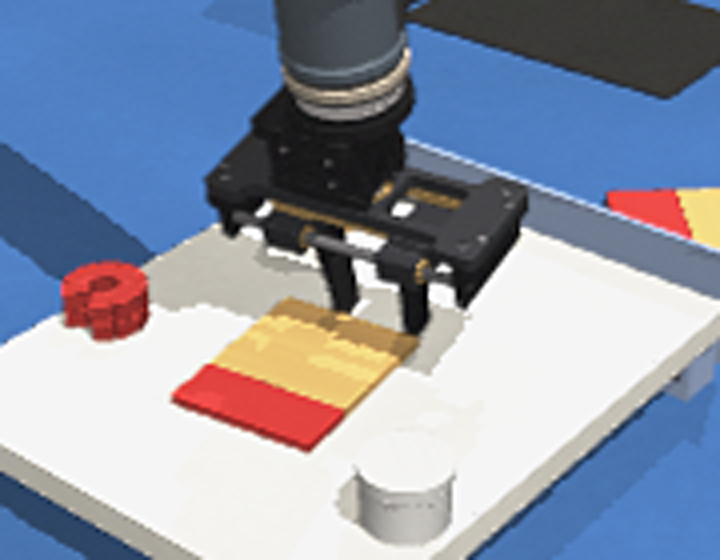

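View pics/top4z.png

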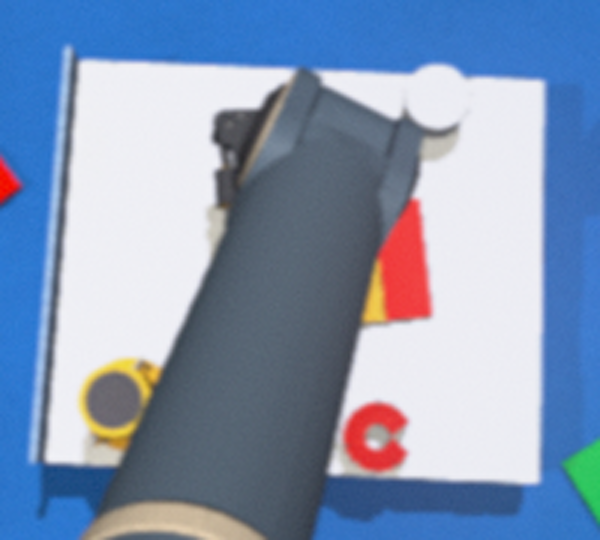

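Run:
```python
from h import *
for y,a in((.003,1.63),(-.025,1.57),(-.07,1.556)): goal([.577,y,.0636],a,.2)
```

```text
shift [-0.0258, -0.0056, -0.006] turn [-0.0152, 0.0017, 0.0673] tcp [ 0.579 -0.033  0.242]
shift [-0.0528, -0.0114, -0.0114] turn [-0.027, 0.0017, 0.1261] tcp [ 0.577 -0.061  0.242]
shift [-0.0965, -0.0176, -0.0202] turn [-0.0298, 0.0017, 0.1399] tcp [ 0.576 -0.106  0.242]
```

```bash
python3 -m crank '[[50,-0.013,-0.003,-0.003,-0.008,0.001,0.034],[50,-0.026,-0.0056,-0.006,-0.015,0.001,0.067],[50,-0.039,-0.0085,-0.0087,-0.021,0.001,0.097],[50,-0.053,-0.0114,-0.0114,-0.027,0.001,0.126],[50,-0.064,-0.013,-0.0136,-0.028,0.001,0.13],[50,-0.075,-0.0145,-0.0158,-0.029,0.001,0.135],[50,-0.086,-0.016,-0.018,-0.03,0.001,0.14],[50,-0.0965,-0.0176,-0.0202,-0.03,0.001,0.14],[50,-0.0965,-0.0176,-0.0202,-0.03,0.001,0.14]]'
python3 - <<'E'
from h import *
print(tip(),get_obs()["force"],get_obs()["tcp_rot"])
for c in ("top","scene"): cv2.imwrite(f"pics/{c}5.png",grab_frame(c))
im=cv2.imread("pics/scene5.png")[140:300,160:360];cv2.imwrite("pics/scene5z.png",cv2.resize(im,None,fx=3.7,fy=3.7,interpolation=cv2.INTER_CUBIC))
im=cv2.imread("pics/top5.png")[130:310,170:370];cv2.imwrite("pics/top5z.png",cv2.resize(im,None,fx=3,fy=3,interpolation=cv2.INTER_CUBIC))
E
```

```text
clock: 6.92
tcp_pos: [0.5767, -0.1071, 0.2421]
tcp_rot: [3.14, -0.199, 1.555]
force: [0.6, 0.2, 0.4]
grip_width: 0.0435
[ 0.57745732 -0.07117887  0.06364681] [0.58237652 0.17151662 0.37151575] [ 3.140483   -0.19863288  1.55489756]
```

View pics/scene5z.png

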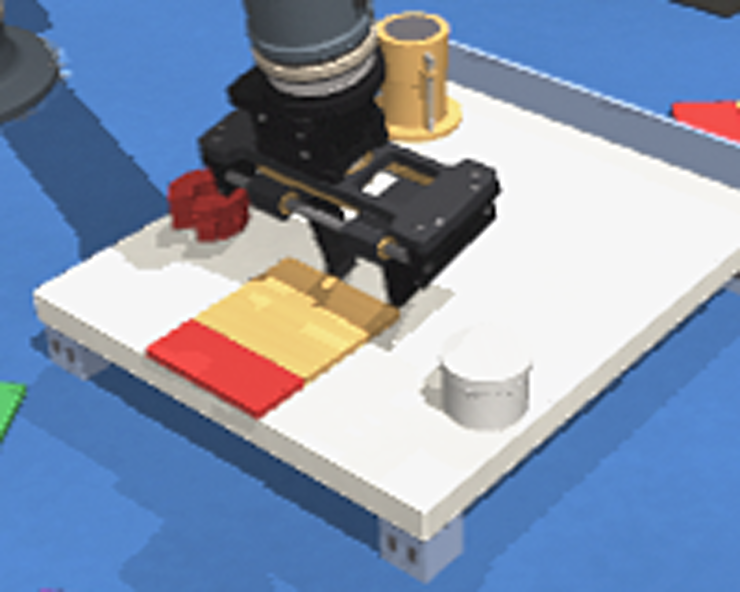

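View pics/top5z.png

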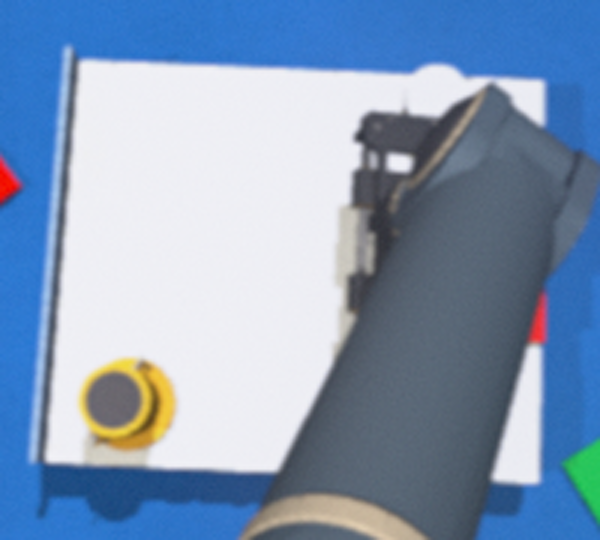

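```bash
cat >> h.py <<'E'
EA,ED=np.array([.55499,-.21154]),np.array([.99989,-.01453])
EN=np.array([-ED[1],ED[0]]) # into shelf (+y)
def border(f,roi,c="scene"):
    im=cv2.imread(f);hsv=cv2.cvtColor(im,cv2.COLOR_BGR2HSV)
    x0,y0,x1,y1=roi;R=np.zeros(im.shape[:2],bool);R[y0:y1,x0:x1]=1
    red=((hsv[...,0]<9)|(hsv[...,0]>170))&(hsv[...,1]>120)&R
    yel=(hsv[...,0]>12)&(hsv[...,0]<40)&(hsv[...,1]>80)&R
    k=np.ones((3,3),np.uint8)
    b=(cv2.dilate(red.astype(np.uint8),k)>0)&(cv2.dilate(yel.astype(np.uint8),k)>0)
    q=np.argwhere(b)[:,::-1]
    W=np.array([at(c,p,.068) for p in q],np.float32)
    v=cv2.fitLine(W,cv2.DIST_HUBER,0,.001,.001).ravel();d=v[:2]*np.sign(v[0]);p=v[2:]
    m=(W@d);mid=p+d*((m.min()+m.max())/2-p@d)
    print(c,len(q),"mid",mid.round(4),"len",round(m.max()-m.min(),4),"signed to edge",round(float((mid-EA)@EN),4),"angle",round(float(np.degrees(np.arctan2(d[1],d[0])-np.arctan2(ED[1],ED[0]))),2))
def edge_scene(f,rng=(0,560)): pass
E
python3 - <<'E'
from h import *
border("pics/scene0.png",(240,180,310,225))
border("pics/top0.png",(230,185,305,250),"top")
border("pics/scene5.png",(195,205,275,255))
# scene check of edge: project edge line into the scene picture
im=cv2.imread("pics/scene5.png")
for s in np.linspace(-.17,.17,60):
    p=np.array([.57,-.2117])+ED*s; u=px("scene",[*p,.06]); cv2.circle(im,tuple(int(round(x)) for x in u),0,(0,255,0),-1)
cv2.imwrite("pics/e5.png",cv2.resize(im[180:330,140:330],None,fx=4,fy=4,interpolation=cv2.INTER_NEAREST))
E
```

```text
scene 87 mid [ 0.5813 -0.0269] len 0.1056 signed to edge 0.185 angle 12.05
top 78 mid [ 0.583  -0.0273] len 0.0999 signed to edge 0.1846 angle 12.87
scene 87 mid [ 0.5635 -0.1739] len 0.1053 signed to edge 0.0378 angle -0.88
```

View pics/e5.png

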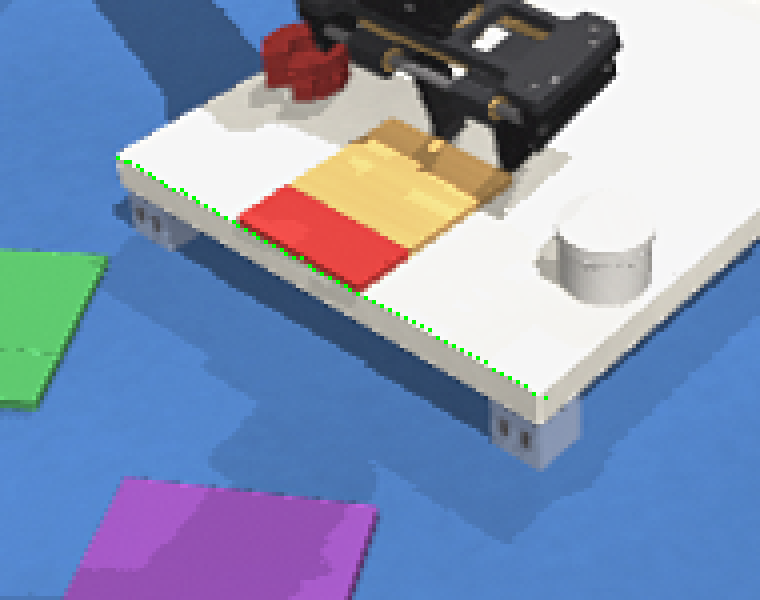

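Run:
```python
from h import *
t=tip();goal([t[0]-.0005,t[1]-.036,.0636],1.556,.2)
```

```text
shift [-0.0354, 0.0002, -0.0071] turn [0.0008, 0.0006, 0.0002] tcp [ 0.576 -0.142  0.242]
```

```bash
python3 -m crank '[[50,-0.007,0,-0.0014,0,0,0],[50,-0.015,0,-0.003,0,0,0],[50,-0.023,0,-0.0046,0,0,0],[50,-0.03,0,-0.006,0,0,0],[50,-0.034,0,-0.0069,0,0,0],[50,-0.035,0,-0.0071,0,0,0],[50,-0.035,0,-0.0071,0,0,0]]'
python3 - <<'E'
from h import *
print(tip(),get_obs()["force"])
for c in ("top","scene"): cv2.imwrite(f"pics/{c}6.png",grab_frame(c))
border("pics/scene6.png",(160,215,265,275))
im=cv2.imread("pics/scene6.png");cv2.imwrite("pics/s6z.png",cv2.resize(im[180:330,140:330],None,fx=4,fy=4,interpolation=cv2.INTER_CUBIC))
E
```

```text
clock: 7.9
tcp_pos: [0.5762, -0.1413, 0.242]
tcp_rot: [3.141, -0.2, 1.557]
force: [-1.2, 1.2, -0.2]
grip_width: 0.0435
[ 0.57685445 -0.10521835  0.06358996] [-1.21125846  1.20045948 -0.19672575]
scene 90 mid [ 0.5629 -0.2071] len 0.1048 signed to edge 0.0045 angle -0.7
```

View pics/s6z.png

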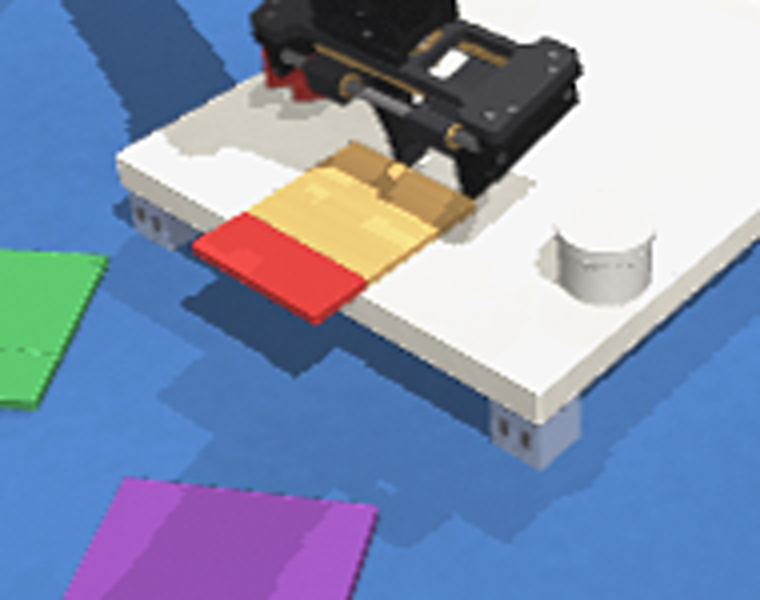

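```bash
python3 -m crank '[[50,-0.002,0,-0.0004,0,0,0],[50,-0.004,0,-0.0008,0,0,0],[50,-0.004,0,-0.0008,0,0,0],[50,-0.004,0,-0.0008,0,0,0]]' && python3 -m crank '[[50,0.003,0,0.0004,0,0,0],[50,0.014,0,0.002,0,0,0],[50,0.028,0,0.004,0,0,0],[50,0.034,0,-0.026,0,0,0],[50,0.045,0,-0.076,0,0,0],[50,0.058,0,-0.13,0,0,0],[50,0.09,0,-0.15,0,0,0],[50,0.15,0,-0.15,0,0,0],[50,0.2,0,-0.15,0,0,0],[50,0.2,0,-0.15,0,0,0]]'
python3 - <<'E'
from h import *
print(tip(),get_obs()["force"])
for c in ("top","scene"): cv2.imwrite(f"pics/{c}7.png",grab_frame(c))
border("pics/scene7.png",(160,215,265,275))
border("pics/top7.png",(300,195,400,260),"top")
for t in ("tin","weight","mould"):
    for c in("top","scene"):
        print(t,c,[at(c,e["point"],.06).round(3).tolist() for e in tip_of(c,t)])
im=cv2.imread("pics/scene7.png");cv2.imwrite("pics/s7z.png",cv2.resize(im[130:330,140:390],None,fx=3,fy=3,interpolation=cv2.INTER_CUBIC))
im=cv2.imread("pics/top7.png")[130:310,170:410];cv2.imwrite("pics/top7z.png",cv2.resize(im,None,fx=3,fy=3,interpolation=cv2.INTER_CUBIC))
E
```

```text
clock: 8.5
tcp_pos: [0.5763, -0.1451, 0.242]
tcp_rot: [3.141, -0.2, 1.557]
force: [0.2, 1.3, -1.1]
grip_width: 0.0435
clock: 9.75
tcp_pos: [0.5783, 0.0273, 0.4295]
tcp_rot: [3.14, -0.203, 1.567]
force: [-0.9, 0.2, -0.3]
grip_width: 0.0433
[0.57871834 0.06400384 0.251219  ] [-0.90000687  0.21870272 -0.31412327]
scene 92 mid [ 0.5628 -0.2108] len 0.1062 signed to edge 0.0009 angle -0.8
top 82 mid [ 0.562  -0.2101] len 0.1003 signed to edge 0.0016 angle -0.33
tin top [[0.705, -0.12]]
tin scene [[0.708, -0.127]]
weight top [[0.433, -0.079]]
weight scene [[0.424, -0.064]]
mould top []
mould scene [[0.464, 0.116]]
```

View pics/s7z.png

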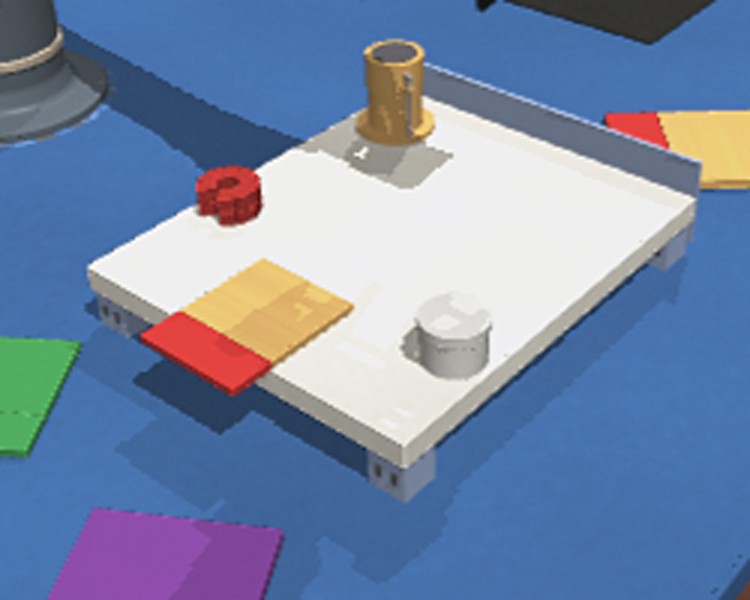

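View pics/top7z.png

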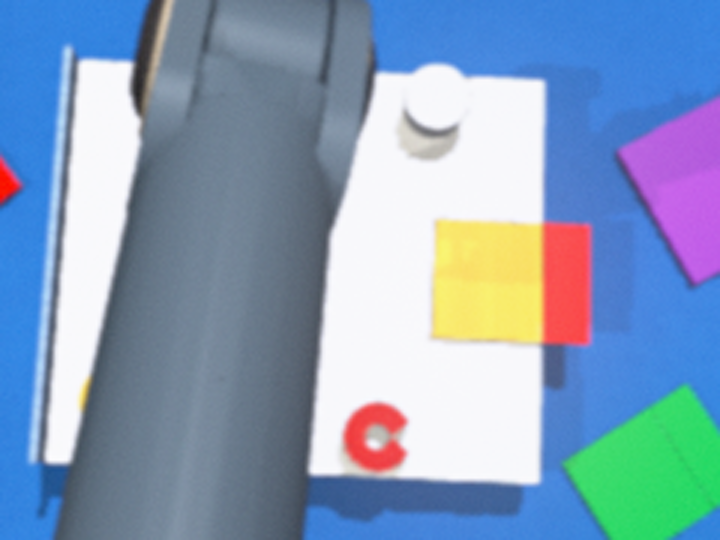

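The scene network puts the weight and mould about 1 to 2 cm from their first readings. I'll compare the two pictures directly.

Run:
```python
import cv2,numpy as np
a=cv2.imread("pics/scene0.png");b=cv2.imread("pics/scene7.png")
for n,(x0,y0,x1,y1) in dict(weight=(203,183,231,207),mould=(257,143,288,180),tin=(276,225,308,258)).items():
    r=cv2.matchTemplate(b[y0-8:y1+8,x0-8:x1+8],a[y0:y1,x0:x1],cv2.TM_CCOEFF_NORMED);_,s,_,l=cv2.minMaxLoc(r);print(n,"shift px",l[0]-8,l[1]-8,round(s,3))
```

```text
weight shift px 0 0 0.986
mould shift px 0 0 0.869
tin shift px 0 0 0.98
```

None of the three has moved by even a pixel, so the network readings were off.

```bash
python3 -c "
from rig import *
print(hand_in())"
```

```text
the job is handed in; nothing more can be done
None
```

I slid the plate flat along the shelf with both fingertips against its rear edge, squaring it on the way. The red end now sticks out past the open edge, and I backed the hand off and up before handing in. The hand-in reported no verdict.

**Red-brass line:** it lies about 1 mm short of the edge (0.9 mm by the scene camera, 1.6 mm by the top camera), against the 10 mm allowed. It is about 7 mm sideways from the edge's middle.

**Squareness:** the plate is within 1° of square (−0.8° by the scene camera, −0.3° by the top camera).

**Tin, weight and mould:** the scene-camera network's last readings put the weight about 16 mm and the mould about 11 mm from where it first saw them. The top camera's network missed the mould, which was hidden behind the arm. Matching the first and last scene pictures showed no shift, to the pixel, for any of the three, so I took those readings as network error. The mould's match was weaker (0.87, against 0.98 or better for the other two).

The hand was clear, with the fingertips about 0.25 m above the bench and no contact force. The last clock reading was 9.75 s, and only a few camera calls came after it.

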